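# Offer up the matching hinge leaf and hold it for the pin

### The job

Three loose hinge leaves lean in the plywood rack; take out the one whose single short knuckle fits between the two knuckles of the hinge leaf on the wooden jamb block. Stand it upright with its knuckle down in that gap, bedded in the V rest, so that the knuckle holes line up from end to end for the pin, and finish while still gripping it upright and aligned there: do not let go. Leave the other two leaves in the rack and the things lying about the worktop where they are.

Things in the scene. Friction and masses are not known exactly. Their poses are not given: they have to be found in the camera images.
- leaf_single: The leaf to take: steel plate 8 mm thick (x), 70 wide (y), with one 28 mm long knuckle (tube 20 mm across, 10 mm hole) in the middle of its lower edge. Origin: centre of the knuckle; y along its hole, z up the plate, which spans z = 13 to 105 mm, centred on x = 0 (a half turn about z looks the same). 0.17 to 0.33 kg. Starts tipped 20 degrees, top away from the robot.
- leaf_grip (a point): Point in the middle of the plate of the leaf to take, 87 mm up from its knuckle's axis (18 mm below the upper edge); axes as the leaf's. The plate is free on both sides here: in the rack, a board covers its far face only up to 50 mm from the knuckle's axis.
- leaf_double: Not to be used: the same plate with two knuckles at the ends of its lower edge (y = 16.5 to 35 mm either side) and none in the middle. Leans in the rack likewise; the three leaves swap places between starts. Origin mid-width on the knuckle axis.
- leaf_wide: Not to be used: the same plate with one 62 mm long knuckle, too wide for the gap. Leans in the rack likewise. Origin mid-width on the knuckle axis.
- rack: Plywood rack fixed to the worktop, 90 x 290 mm, 55 mm high; origin under the middle of its width, y along the lane. Leaves stand at y = -90, 0, 90 mm with the knuckle axis at x = -15, z = 18 mm, knuckles down on the base, behind a 18 mm high lip (-x side), tops leaning to +x against a long board. Low divider strips between them.
- jamb: Wooden block fixed to the worktop, x = -28 to 82, 130 mm wide (y); origin under the middle of its knuckle gap. Rear (x over 14) 66 mm high, front 50 mm. A steel leaf lies flat on the rear (top at 74 mm); its two knuckles, 20 mm across, lie along y at y = 16.5 to 45 mm either side, tops at z = 80 mm. A 7 mm pin is started in the -y knuckle and sticks out to y = -105 mm, not into the gap.
- pin_line (a point): Middle of the 33 mm wide knuckle gap, which is open from above, on the line of the 10 mm knuckle holes, 70 mm above the worktop; y along the holes, z up. Below it a fixed steel V rest (45 degree faces, 30 mm long in y) stops a 20 mm knuckle lowered into the gap when its axis is on this line. The rest does not keep the leaf from toppling.
- lid_yellow: Bystander: yellow round lid lying flat, 112 mm across, 10 mm high; origin under its centre.
- bean_jar: Bystander: jar of beans with a black cap, 66 mm across, 108 mm high; origin under its centre.
- tally: Bystander: hand tally counter, 27 x 53 x 53 mm; origin under its centre.
- scale: Bystander: black pocket scale, 78 x 110 x 32 mm; origin under its centre.

How it is judged (in metres and radians):
At the end, for the whole second after the job is handed in: The single-knuckle leaf is gripped by the fingers (over 3 N) and still, within 10 degrees of upright, its knuckle axis within 2.5 mm of the pin's line (fore-aft and in height), within 4 mm of the middle of the gap along the line, and parallel to it within 0.08 rad (x of leaf_single in the frame of pin_line between -0.0025 and 0.0025 m and z of leaf_single in the frame of pin_line between -0.0025 and 0.0025 m and y of leaf_single in the frame of pin_line between -0.004 and 0.004 m and angle between the y axis of leaf_single and the y axis of pin_line, either way round below 0.08 rad and angle between leaf_single's own z axis and vertical below 0.17 rad and contact force between leaf_single and the fingers above 3 N and linear speed of leaf_single below 0.01 m/s); the arm keeps its last pose, push and grip.
It fails at once if one of the other two leaves is moved more than 20 mm (distance of any of leaf_double, leaf_wide from where it was at the start of the episode above 0.02 m).
It fails at once if the lid, jar, tally counter or scale is moved more than 20 mm (distance of any of lid_yellow, bean_jar, tally, scale from where it was at the start of the episode above 0.02 m).
It also fails if it takes over 35 s, if anything falls off the work surface, if the arm or the gripper's body presses on something with over 40 N, if the wrist force passes 120 N, or if a joint passes its speed limit or range.

### The arm

A 6-joint arm with a two-finger parallel gripper is mounted at the origin on a cart in front of the work surface, level with it; the furniture and walls round the work are solid. World frame = base frame: x ahead of the robot, y to its left, z up, the work surface at z = 0. Lengths are in m, angles in degrees, forces in N, time in s.
With the tool pointing down it reaches from about 0.35 to 0.875 m from the base axis. Payload 4.2 kg.
Tool frame: the origin (TCP) lies between the finger pads; the fingertips stand 14 mm ahead of it and the grasp point (between the pads) lies 5 mm behind it; z points along the fingers, y is the line along which they close (so a half turn about z gives the same grasp; the last joint's range is limited). The gripper opens to 87 mm and grips with 3 to 60 N. Pads are 19 mm wide; open, the fingers measure 117 mm over their backs; the gripper's body (75 mm by 190 mm) begins 51 mm behind the grasp point.
Start: joints at [79.103, 22.042, 0.453, 0, -68.411, -14.817], TCP at [0.271, 0.563, 0.2] pointing down, gripper open.
Joint ranges: [-179.83, 179.83], [-69.29, 118.12], [-61.27, 80.66], [-181.25, 117.63], [-171.15, -9.14], [-177.46, 177.46]. Speed limits (degrees/s): [159.86, 159.86, 180, 180, 180, 180].

### API

Orientations are given as a 3x3 rotation matrix whose columns are the frame's x, y, z axes.
In Python, from station import * gives the robot as it stands. The module is installed in compiled form; this text tells all that it offers.
- The arm moves only by the tool play_rows, never from a script. Its argument "steps" is a list of rows, each an object of numbers: "ax", "ay", "az": the turn, a rotation vector about the tool's x, y, z in degrees; "dx", "dy", "dz": the shift along the tool's x, y, z in mm; "claw": the finger opening in mm, from 0 to 87. A call has 1 to 20 rows; each row shifts and turns the commanded pose from where the row before left it, along the tool's axes as they then stand; what a row does not reach is not made up. A row lasts 1/10 s, in which the tool goes at most 50 mm and 8.59 degrees, less where a joint would pass 70% of its speed; a pose out of reach is approached as far as the arm can. A call with a gripper value outside its range is refused whole. The fingers move at their own pace and stop on an object; the grip force is fixed at half the most. Time passes only in rows, so rows that do not move let the fingers close. It gives the time, the measured TCP pose, the force, the opening and the grip force at its end, in the units of the state.
- sense(): the state, without advancing time (a new reading comes with each control period).
- capture(name): name is "scene" or "side" or "wrist"; returns a dict with "frame" (400x640x3 uint8, blue, green, red), "range_z" (400x640 float32, m along the optical axis (not along the pixel's ray), 0 where there is no reading), "fx", "fy", "cx", "cy" (pixels), "xyz" and "rotation" of the camera in the world. Camera axes: x right, y down, z forward; pixel columns grow to the right and rows downward; lengths in m; the calibration is good to about 2 mm. A picture is of the moment at which its call begins.
- finish_job(): hands the job in; it is judged then, once.
The state is a dict: "time_s": time; "joints": joint angles; "joint_velocities": joint speeds; "effort": joint torques, N m; "tcp_pos": TCP position; "ee_rot": TCP orientation; "wrist_force": force on the tool from outside, world axes, zero at the start; "moment": the same for the moment, N m; "gripper_width": opening from 0.0 (shut) to 1.0 (fully open); "gripper_force": force on a finger pad.
Only numpy, scipy, OpenCV 4.12 (cv2) and the standard library are available. Lean on these libraries where they do the work, as an engineer would, in place of code of your own. Each camera call takes 0.05 s, during which the arm holds its last target. There are 200 camera calls.

## Working session

There is one attempt and no reset: what is moved stays moved. The work goes in short steps, Python scripts to look and compute and a tool call to move; the robot and the scene stay as the last step left them, time stands still between calls to the robot, and variables do not carry over. Pictures are saved under pics/ and viewed, at most 10 in all, crops included, and the job is handed in when it is done.

Besides the shell and the picture viewer there is one more tool, called after "Emit:" as name(argument=value, ...) on one line, values as JSON. play_rows: Moves the arm, as the interface text tells. Its arguments: {"type":"object","properties":{"steps":{"type":"array"}},"required":["steps"]}

```bash
mkdir -p pics; python3 - <<'E'
from station import *
import cv2,numpy as np,pickle
d={}
for n in("scene","side","wrist"):
    c=capture(n);d[n]=c;cv2.imwrite(f"pics/{n}0.png",c["frame"])
    print(n,c["fx"],c["fy"],c["cx"],c["cy"],c["xyz"],np.round(c["rotation"],3).tolist(),(c["range_z"]>0).mean())
pickle.dump(d,open("d0.pkl","wb"))
s=sense();print(s)
E
```

```text
scene 394.5115636960218 394.5115636960218 319.2890950277676 199.50961999076196 [-0.16736111 -0.34652095  1.08660298] [[0.505, -0.655, 0.562], [-0.863, -0.382, 0.33], [-0.001, -0.652, -0.758]] 0.9959921875
side 387.76670487558823 387.76670487558823 317.59899096946987 201.36899435083694 [-0.00886324 -0.95426519  0.86891412] [[0.867, -0.281, 0.411], [-0.498, -0.491, 0.715], [0.001, -0.825, -0.566]] 0.99225
wrist 350.87764428364034 350.87764428364034 317.2147485120493 194.98465406953878 [0.33189373 0.53444028 0.3827185 ] [[-0.434, -0.873, -0.222], [-0.901, 0.421, 0.106], [0.001, 0.246, -0.969]] 0.9959296875
{'time_s': 0.15, 'joints': array([ 7.91021626e+01,  2.20798612e+01,  3.97049183e-01, -1.79201431e-02,
       -6.84130863e+01, -1.48179485e+01]), 'joint_velocities': array([ 0.0877372 , -0.15324396,  0.31952837, -0.02251614, -0.02205249,
       -0.021309  ]), 'effort': array([-1.93133415e-04, -3.91055882e+01,  1.87587726e+01,  4.22236383e+00,
        1.23948598e-02, -1.42532108e-04]), 'tcp_pos': array([0.27096452, 0.56264956, 0.19912112]), 'ee_rot': array([[ 9.00907511e-01, -4.34010708e-01, -6.02014850e-04],
       [-4.34011101e-01, -9.00906122e-01, -1.58855553e-03],
       [ 1.47091246e-04,  1.69242274e-03, -9.99998557e-01]]), 'wrist_force': array([-1.4013482 , -0.63621004,  0.38724022]), 'moment': array([-0.00697549, -0.00029474, -0.03457206]), 'gripper_force': 0.0, 'gripper_width': 0.9990150101512205}
```

View pics/scene0.png

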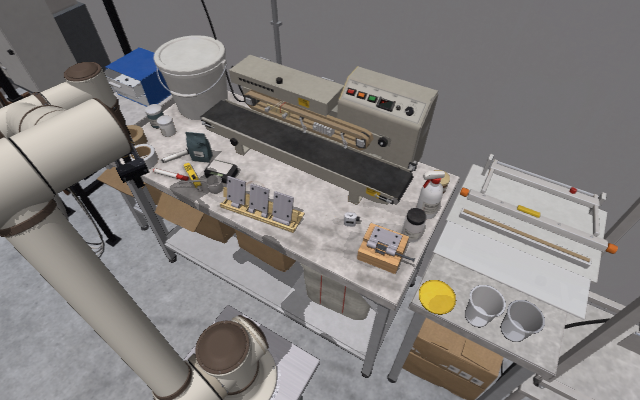

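View pics/side0.png

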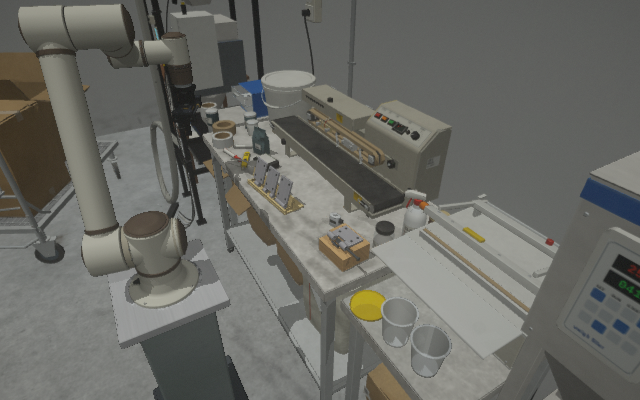

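The scene view shows the rack with three leaves at about (220-305, 175-230), the jamb at (385,245), the tally at (352,218), the jar at (414,222) and the lid at (437,297). I'll zoom in on the rack and jamb.

```bash
python3 - <<'E'
import cv2,numpy as np
a=cv2.imread("pics/scene0.png");b=cv2.imread("pics/side0.png")
r=lambda im,x,y,w,h,W,H:cv2.resize(im[y:y+h,x:x+w],(W,H),interpolation=cv2.INTER_CUBIC)
top=np.hstack([r(a,212,168,100,70,400,280),r(a,345,205,100,70,400,280)])
bot=np.hstack([r(b,236,150,80,56,400,280),r(b,310,205,80,70,400,280)])
cv2.imwrite("pics/zoom.png",np.vstack([top,bot]))
E
```

```text
(no output)
```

View pics/zoom.png

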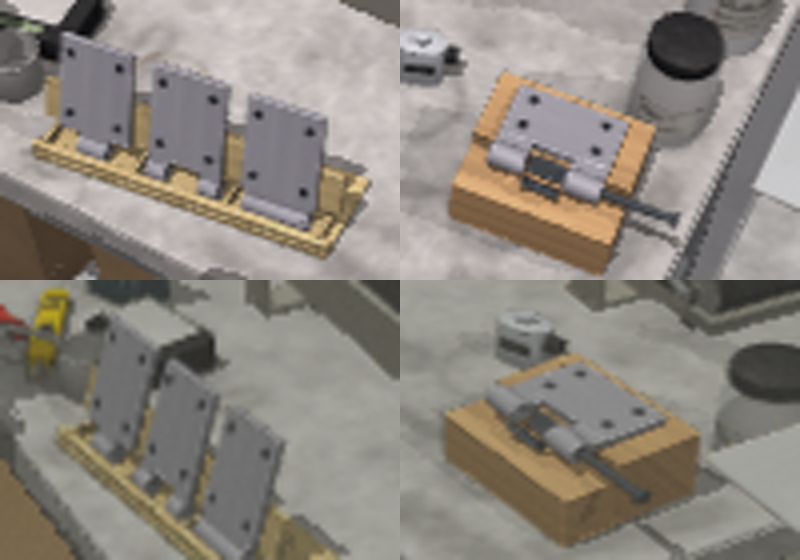

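View pics/wrist0.png

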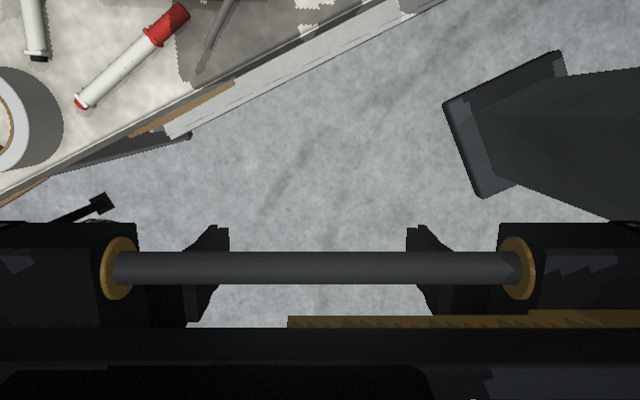

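Zoom: the left leaf (nearest +y, around (236,190) in the scene view) has the single short knuckle, the middle one has two and the right one is wide. The jamb's gap is near (381,246), with the pin sticking out to the right. Next I'll measure these from depth.

```bash
cat > h.py <<'E'
import numpy as np,cv2,pickle
def cloud(c):
    v,u=np.mgrid[:400,:640];z=c["range_z"]
    p=np.stack([(u-c["cx"])/c["fx"]*z,(v-c["cy"])/c["fy"]*z,z],-1)
    return p@np.array(c["rotation"]).T+np.array(c["xyz"])
def proj(c,P):
    q=(np.atleast_2d(P)-c["xyz"])@np.array(c["rotation"]);return np.c_[c["cx"]+c["fx"]*q[:,0]/q[:,2],c["cy"]+c["fy"]*q[:,1]/q[:,2]]
def steel(c):
    h=cv2.cvtColor(c["frame"],cv2.COLOR_BGR2HSV).astype(int)
    return h[...,1]
def rect(P):
    (cx,cy),(w,h),a=cv2.minAreaRect((P*1000).astype(np.float32));return np.round([cx,cy,w,h,a],1)
E
python3 - <<'E'
from h import *
d=pickle.load(open("d0.pkl","rb"))
for n,R,J in(("scene",(212,168,312,238),(345,205,445,275)),("side",(236,150,316,216),(310,205,390,275))):
    c=d[n];W=cloud(c);f=c["frame"].astype(int)
    def sub(r):return W[r[1]:r[3],r[0]:r[2]].reshape(-1,3),f[r[1]:r[3],r[0]:r[2]].reshape(-1,3)
    P,F=sub(R);blue=F[:,0]-F[:,2]
    m=(P[:,2]>.03)&(P[:,2]<.14)&(blue>5)   # steel bluish
    # cluster by components
    M=np.zeros((400,640),np.uint8);M[R[1]:R[3],R[0]:R[2]]=m.reshape(R[3]-R[1],R[2]-R[0])
    k,L,st,_=cv2.connectedComponentsWithStats(M)
    for i in range(1,k):
        if st[i,4]<80:continue
        Q=W[L==i];mu=Q.mean(0);U,S,V=np.linalg.svd(Q-mu);nn=V[2]*np.sign(-V[2][0])
        e=np.abs((Q-mu)@nn)<.004;Q=Q[e];mu=Q.mean(0);V=np.linalg.svd(Q-mu)[2];nn=V[2]*np.sign(-V[2][0])
        print(n,st[i],mu.round(4),"n",nn.round(3),"tilt",np.degrees(np.arcsin(nn[2])).round(1),"yaw",np.degrees(np.arctan2(-nn[1],-nn[0])).round(1),"z",Q[:,2].min().round(3),Q[:,2].max().round(3))
    P,F=sub(J);m=(np.abs(P[:,2]-.074)<.0035)&(F[:,0]-F[:,2]>0);print("jamb plate",m.sum(),rect(P[m][:,:2]),P[m][:,2].mean())
    w=(F[:,2]-F[:,0]>40)&(P[:,2]>.03);print("wood",rect(P[w][:,:2]),np.percentile(P[w][:,2],[5,95]))
    print(F[m][:3])
E
```

```text
jamb plate 433 [ 545.3 -193.7   80.   146.9    5.1] 0.07368932301850381
wood [ 210.4 -217.   787.1  135.3    9.2] [0.03557187 0.06722764]
[[179 171 176]
 [166 157 162]
 [167 159 163]]
jamb plate 92 [ 548.3 -195.4   76.6  147.3    4.5] 0.07350336755897949
wood [ 321.4 -544.2 1040.9  159.    59.8] [0.03471548 0.06682583]
[[141 140 140]
 [142 140 141]
 [140 138 139]]
```

```bash
python3 - <<'E'
from h import *
d=pickle.load(open("d0.pkl","rb"));c=d["scene"];W=cloud(c)
for u,v in((232,183),(241,186),(234,198),(243,200),(252,190),(264,195),(278,198),(288,203),(226,204),(294,230)):print(u,v,W[v,u].round(4),c["frame"][v,u])
R=(slice(168,238),slice(212,312));P=W[R].reshape(-1,3)
M=np.zeros((400,640),np.uint8);f=c["frame"].astype(int)
yel=(f[...,2]-f[...,0]>25)&(W[...,2]>-.01)&(W[...,2]<.07);M[R]=yel[R]
k,L,st,_=cv2.connectedComponentsWithStats(M);i=1+st[1:,4].argmax();print("rack",st[i],rect(W[L==i][:,:2]))
m=(np.abs(W[...,2]-.074)<.0035);m[:,:345]=0;m[:,445:]=0;m[:205]=0;m[275:]=0
E
```

```text
232 183 [0.4783 0.3796 0.0984] [130 123 128]
241 186 [0.4833 0.345  0.0975] [106 101 102]
234 198 [0.4619 0.3698 0.042 ] [129 121 125]
243 200 [0.4676 0.3339 0.0465] [119 115 118]
252 190 [0.4892 0.3033 0.0948] [130 124 127]
264 195 [0.4947 0.2582 0.0896] [126 118 123]
278 198 [0.5025 0.206  0.0968] [130 123 126]
288 203 [0.5041 0.1677 0.0923] [126 120 123]
226 204 [0.4382 0.391  0.0209] [131 180 209]
294 230 [0.4733 0.1296 0.0046] [62 79 90]
rack [220 187  84  46 842] [487.7 297.8  93.5 333.9   7.5]
```

Emit:
play_rows(steps=[{"dz": -40},{"dx": 36,"dy": 14,"dz": -8},{"dx": 36,"dy": 14,"dz": -8},{"dx": 36,"dy": 14,"dz": -8},{"dx": 36,"dy": 14,"dz": -8},{"dx": 36,"dy": 14,"dz": -8},{"az": 8},{"az": 8},{"az": 8},{"az": 8},{"az": 8},{"az": 8},{"az": 8},{},{},{}])

```text
invalid input at $.steps[0]: expected keys ax, ay, az, dx, dy, dz, claw
```

```bash
python3 - <<'E'
from station import *
import cv2,numpy as np,pickle
c=capture("wrist");s=sense();pickle.dump((c,s),open("w1.pkl","wb"));cv2.imwrite("pics/w1.png",c["frame"])
print(s["tcp_pos"],s["ee_rot"].round(3),s["joints"],c["xyz"])
E
```

```text
[0.27099221 0.56277329 0.19929159] [[ 0.901 -0.434 -0.   ]
 [-0.434 -0.901 -0.001]
 [ 0.     0.001 -1.   ]] [ 7.91034131e+01  2.20731460e+01  4.10439559e-01 -1.47420110e-02
 -6.84111400e+01 -1.48166229e+01] [0.33191363 0.53447702 0.38286409]
```

View pics/w1.png

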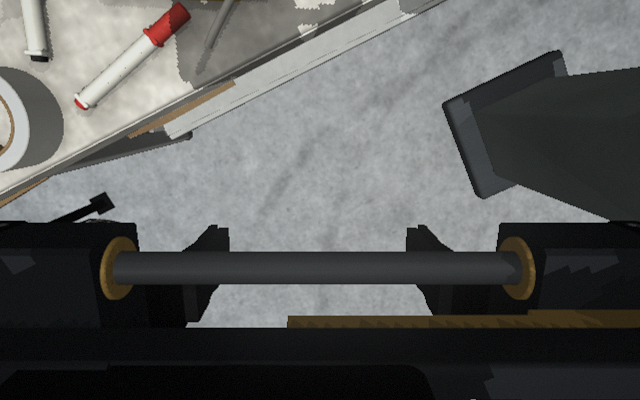

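All the keys are required, so the arm has not moved and this picture is the same as before: table edge only, no rack.

Emit:
play_rows(steps=[{"ax": 0,"ay": 0,"az": 0,"dx": 0,"dy": 0,"dz": -40,"claw": 87},{"ax": 0,"ay": 0,"az": 0,"dx": 36,"dy": 14,"dz": -8,"claw": 87},{"ax": 0,"ay": 0,"az": 0,"dx": 36,"dy": 14,"dz": -8,"claw": 87},{"ax": 0,"ay": 0,"az": 0,"dx": 36,"dy": 14,"dz": -8,"claw": 87},{"ax": 0,"ay": 0,"az": 0,"dx": 36,"dy": 14,"dz": -8,"claw": 87},{"ax": 0,"ay": 0,"az": 0,"dx": 36,"dy": 14,"dz": -8,"claw": 87},{"ax": 0,"ay": 0,"az": 8,"dx": 0,"dy": 0,"dz": 0,"claw": 87},{"ax": 0,"ay": 0,"az": 8,"dx": 0,"dy": 0,"dz": 0,"claw": 87},{"ax": 0,"ay": 0,"az": 8,"dx": 0,"dy": 0,"dz": 0,"claw": 87},{"ax": 0,"ay": 0,"az": 8,"dx": 0,"dy": 0,"dz": 0,"claw": 87},{"ax": 0,"ay": 0,"az": 8,"dx": 0,"dy": 0,"dz": 0,"claw": 87},{"ax": 0,"ay": 0,"az": 8,"dx": 0,"dy": 0,"dz": 0,"claw": 87},{"ax": 0,"ay": 0,"az": 8,"dx": 0,"dy": 0,"dz": 0,"claw": 87},{"ax": 0,"ay": 0,"az": 0,"dx": 0,"dy": 0,"dz": 0,"claw": 87},{"ax": 0,"ay": 0,"az": 0,"dx": 0,"dy": 0,"dz": 0,"claw": 87}])

```text
time_s: 1.7
tcp_pos: [0.4029, 0.4219, 0.2798]
ee_rot: [[0.147, -0.989, -0.0], [-0.989, -0.147, -0.0], [0.0, 0.0, -1.0]]
wrist_force: [0.7, 0.6, -1.1]
gripper_width: 1.001
gripper_force: 0.0
```

```bash
python3 - <<'E'
from station import *
import cv2,numpy as np,pickle
c=capture("wrist");s=sense();pickle.dump((c,s),open("w1.pkl","wb"));cv2.imwrite("pics/w1b.png",c["frame"])
print(s["tcp_pos"],s["ee_rot"].round(3),s["joints"],c["xyz"])
E
```

```text
[0.40290647 0.42189784 0.2798137 ] [[ 0.147 -0.989 -0.   ]
 [-0.989 -0.147 -0.   ]
 [ 0.     0.    -1.   ]] [ 6.22149892e+01  1.54484210e+01  2.26404341e+00 -3.09868097e-03
 -7.68298124e+01 -5.37875068e+01] [0.41312256 0.35613856 0.46353653]
```

View pics/w1b.png

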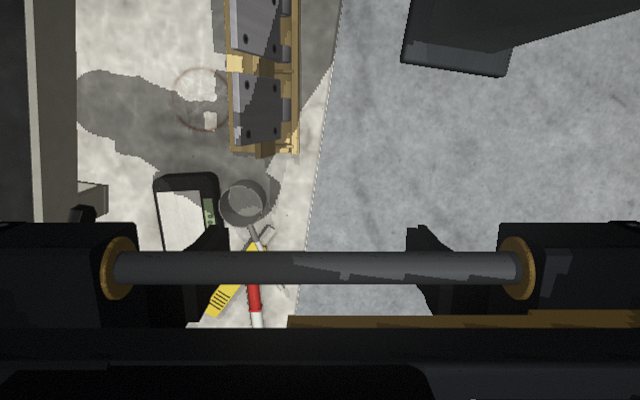

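Wrist view: the single leaf's plate fills cols 232-284, rows 72-145, with its short knuckle at (287,108). The double leaf is above it and the rack end is at row 155. I'll fit its plane and edges.

```bash
python3 - <<'E'
from h import *
c,s=pickle.load(open("w1.pkl","rb"));W=cloud(c);f=c["frame"].astype(int)
box=np.zeros((400,640),bool);box[60:152,222:300]=1
m=box&(W[...,2]>.045)&(W[...,2]<.14)&(f[...,2]-f[...,0]<12)
k,L,st,_=cv2.connectedComponentsWithStats(m.astype(np.uint8))
print(st[1:][st[1:,4]>50])
for i in range(1,k):
    if st[i,4]<300:continue
    Q=W[L==i]
    n=None;mu=Q.mean(0)
    for t in(.02,.006,.003,.002,.002):
        q=Q[np.abs((Q-mu)@n)<t] if n is not None else Q
        mu=q.mean(0);n=np.linalg.svd(q-mu)[2][2];n*=np.sign(n[2])
    z=np.array([0,0,1.])-n*n[2];z/=np.linalg.norm(z);y=np.cross(z,-n)  # leaf x=-n? 
    y=np.cross(z,-n);
    a=np.c_[(q-mu)@y,(q-mu)@z]
    print(i,len(q),mu.round(4),"n",n.round(4),"tilt",np.degrees(np.arcsin(n[2])),"yaw",np.degrees(np.arctan2(-n[1],-n[0])))
    print("y",y.round(4),"z",z.round(4),"rect",rect(a),"pct",np.percentile(a,[.5,2,98,99.5],axis=0).round(4).tolist())
    top=mu+z*np.percentile(a[:,1],99.5); print("top",top, "ymid",(np.percentile(a[:,0],1)+np.percentile(a[:,0],99))/2)
# rack base end & yellow
yel=(f[...,2]-f[...,0]>35)&(W[...,2]>.01)&(W[...,2]<.07);yel[160:]=0;yel[:,:205]=0;yel[:,310:]=0
P=W[yel];print("rack",rect(P[:,:2]))
b=P[P[:,2]>.05];print("board top",len(b),b[:,2].mean(),rect(b[:,:2]) if len(b)>5 else "")
E
```

```text
[[ 232   73   45   73 2863]]
1 2533 [0.4761 0.369  0.0855] n [-0.9305 -0.1197  0.3463] tilt 20.261430529085175 yaw 7.330321613648799
y [-0.1276  0.9918  0.    ] z [0.3435 0.0442 0.9381] rect [ 0.8 -4.7 77.3 68.8 89.8] pct [[-0.0332, -0.0428], [-0.0322, -0.0412], [0.0336, 0.0328], [0.0347, 0.0333]]
top [0.48757941 0.37044159 0.11671469] ymid 0.0008080184323838759
rack [464.6 333.7  45.8 177.1   7.6]
board top 147 0.06114216869656461 [480.4 368.8   7.6 110.1   5.8]
```

Emit:
play_rows(steps=[{"ax": 0,"ay": 0,"az": 1.1,"dx": 0,"dy": 0,"dz": 0,"claw": 87},{"ax": -6.7,"ay": 0,"az": 0,"dx": 0,"dy": 0,"dz": 0,"claw": 87},{"ax": -6.7,"ay": 0,"az": 0,"dx": 0,"dy": 0,"dz": 0,"claw": 87},{"ax": -6.7,"ay": 0,"az": 0,"dx": 0,"dy": 0,"dz": 0,"claw": 87},{"ax": 0,"ay": 0,"az": 0,"dx": 15,"dy": -33,"dz": 19,"claw": 87},{"ax": 0,"ay": 0,"az": 0,"dx": 15,"dy": -33,"dz": 19,"claw": 87},{"ax": 0,"ay": 0,"az": 0,"dx": 15,"dy": -33,"dz": 19,"claw": 87},{"ax": 0,"ay": 0,"az": 0,"dx": 16,"dy": -34,"dz": 20,"claw": 87},{"ax": 0,"ay": 0,"az": 0,"dx": 0,"dy": 0,"dz": 0,"claw": 87},{"ax": 0,"ay": 0,"az": 0,"dx": 0,"dy": 0,"dz": 0,"claw": 87},{"ax": 0,"ay": 0,"az": 0,"dx": 0,"dy": 0,"dz": 0,"claw": 87}])

```text
time_s: 2.85
tcp_pos: [0.5084, 0.3745, 0.1633]
ee_rot: [[0.126, -0.932, -0.339], [-0.992, -0.119, -0.042], [-0.001, 0.342, -0.94]]
wrist_force: [-0.5, 0.2, 0.2]
gripper_width: 1.005
gripper_force: 0.0
```

```bash
python3 - <<'E'
from station import *
import cv2,numpy as np,pickle
c=capture("wrist");s=sense();pickle.dump((c,s),open("w2.pkl","wb"));cv2.imwrite("pics/w2.png",c["frame"])
R=s["ee_rot"];print(s["tcp_pos"],R.round(3).tolist(),s["joints"].round(1))
G=np.array([.4833,.3707,.0955]);print("to grasp, tool mm",(R.T@(G-s["tcp_pos"])*1000).round(1), "leafz",(-R[:,2]@[.3435,.0442,.9381]),R[:,1]@[-.9305,-.1197,.3463])
E
```

```text
[0.5082474  0.37473667 0.16373066] [[0.126, -0.932, -0.339], [-0.992, -0.119, -0.041], [-0.002, 0.341, -0.94]] [ 44.4  34.5  17.8 -12.  -89.4 -35.3]
to grasp, tool mm [ 1.   0.5 72.8] leafz 0.9999708806704994 1.000025608718951
```

View pics/w2.png

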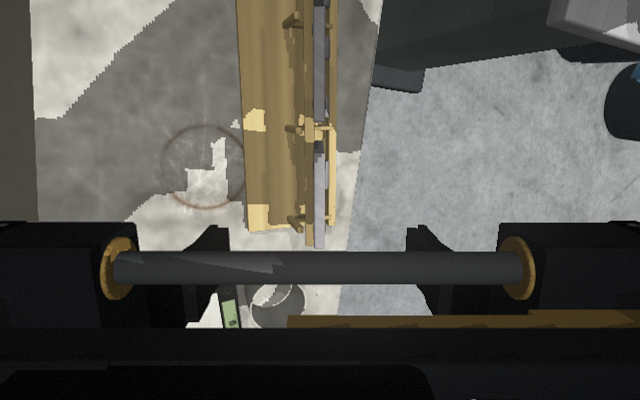

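The leaf is edge-on at col 320, centred between the fingers (210-425), so I'll descend and grip.

Emit:
play_rows(steps=[{"ax": 0,"ay": 0,"az": 0,"dx": 1,"dy": 0.5,"dz": 18,"claw": 60},{"ax": 0,"ay": 0,"az": 0,"dx": 0,"dy": 0,"dz": 18,"claw": 60},{"ax": 0,"ay": 0,"az": 0,"dx": 0,"dy": 0,"dz": 18,"claw": 60},{"ax": 0,"ay": 0,"az": 0,"dx": 0,"dy": 0,"dz": 18,"claw": 60},{"ax": 0,"ay": 0,"az": 0,"dx": 0,"dy": 0,"dz": 0,"claw": 30},{"ax": 0,"ay": 0,"az": 0,"dx": 0,"dy": 0,"dz": 0,"claw": 20},{"ax": 0,"ay": 0,"az": 0,"dx": 0,"dy": 0,"dz": 0,"claw": 0},{"ax": 0,"ay": 0,"az": 0,"dx": 0,"dy": 0,"dz": 0,"claw": 0},{"ax": 0,"ay": 0,"az": 0,"dx": 0,"dy": 0,"dz": 0,"claw": 0},{"ax": 0,"ay": 0,"az": 0,"dx": 0,"dy": 0,"dz": 0,"claw": 0},{"ax": 0,"ay": 0,"az": 0,"dx": 0,"dy": 0,"dz": 0,"claw": 0}])

```text
time_s: 4.0
tcp_pos: [0.4835, 0.3696, 0.0946]
ee_rot: [[0.125, -0.932, -0.341], [-0.992, -0.117, -0.043], [-0.0, 0.344, -0.939]]
wrist_force: [-0.6, 0.1, 0.3]
gripper_width: 0.139
gripper_force: 0.0
```

Emit:
play_rows(steps=[{"ax": 0,"ay": 0,"az": 0,"dx": 0,"dy": 0,"dz": 0,"claw": 0},{"ax": 0,"ay": 0,"az": 0,"dx": 0,"dy": 0,"dz": 0,"claw": 0},{"ax": 0,"ay": 0,"az": 0,"dx": 0,"dy": 0,"dz": 0,"claw": 0}])

```text
time_s: 4.3
tcp_pos: [0.4833, 0.3696, 0.0946]
ee_rot: [[0.125, -0.932, -0.341], [-0.992, -0.118, -0.043], [0.0, 0.344, -0.939]]
wrist_force: [-0.1, 0.6, 0.2]
gripper_width: 0.01
gripper_force: 0.4
```

The fingers closed fully, so I'll look.

```bash
python3 - <<'E'
from station import *
import cv2,numpy as np,pickle
d={n:capture(n) for n in("wrist","scene","side")};s=sense();pickle.dump((d,s),open("w3.pkl","wb"))
print(s["tcp_pos"],s["gripper_width"],s["gripper_force"])
r=lambda im,x,y,w,h,W,H:cv2.resize(im[y:y+h,x:x+w],(W,H),interpolation=cv2.INTER_CUBIC)
cv2.imwrite("pics/w3.png",np.vstack([np.hstack([r(d["scene"]["frame"],200,130,120,105,400,300),r(d["side"]["frame"],220,120,100,75,400,300)]),r(d["wrist"]["frame"],100,100,440,165,800,300)]))
E
```

```text
[0.483305   0.36956017 0.09456201] 0.005590590462270851 0.4167892411351204
```

View pics/w3.png

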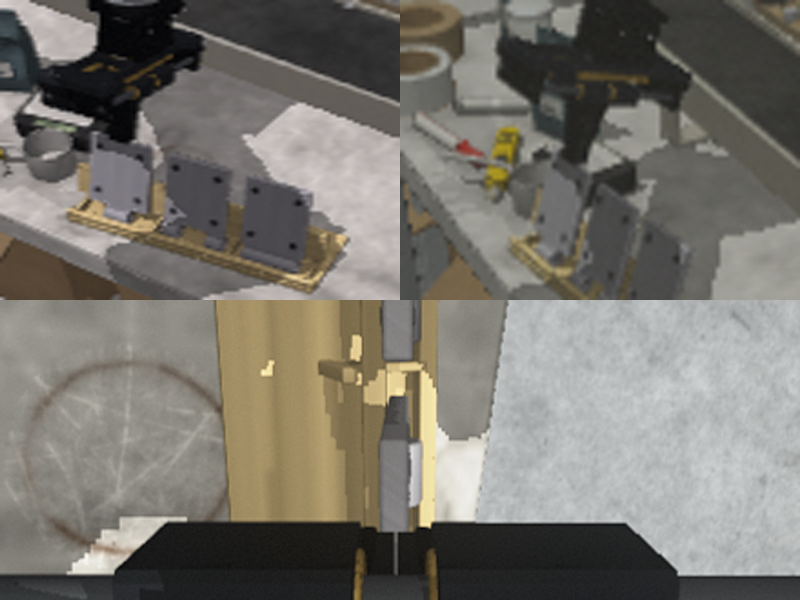

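Wrist view: the fingers are shut at the bottom edge and the plate's near end sits at crop rows 400-530. The leaf seems offset in -y or untouched, so I'll check numerically by projecting points.

```bash
python3 - <<'E'
from h import *
d0=pickle.load(open("d0.pkl","rb"));d3,s3=pickle.load(open("w3.pkl","rb"));c1,s1=pickle.load(open("w1.pkl","rb"));c2,s2=pickle.load(open("w2.pkl","rb"))
G=np.array([.485,.3709,.0995]);z=np.array([.3435,.0442,.9381]);y=np.array([-.1276,.9918,0])
K=np.array([G,G+.018*z+.035*y,G+.018*z-.035*y,G-.074*z+.035*y,G-.074*z-.035*y])
for n,c in(("scene0",d0["scene"]),("side0",d0["side"]),("w1",c1),("w2",c2),("w3",d3["wrist"]),("scene3",d3["scene"])):
    print(n,proj(c,K).round(0).tolist())
for c,s in((c1,s1),(c2,s2),(d3["wrist"],s3)):
    R=s["ee_rot"];p=s["tcp_pos"];print("TCP px",proj(c,[p,p+R[:,2]*.014]).round(0).tolist(),"cam in tool",(R.T@(np.array(c["xyz"])-p)).round(4),"R",(R.T@np.array(c["rotation"])).round(2).tolist())
# finger location by depth in w3
c=d3["wrist"];W=cloud(c)
for u,v in((317,170),(317,190),(320,205),(330,190),(317,215),(317,225),(317,235),(300,240),(335,240),(317,250)):print(u,v,W[v,u].round(4),c["frame"][v,u])
c=d3["scene"];W=cloud(c)
for u,v in((230,170),(235,172),(230,180),(242,180),(228,192),(245,187)):print("sc",u,v,W[v,u].round(4),c["frame"][v,u], cloud(d0["scene"])[v,u].round(4))
E
```

```text
scene0 [[235.0, 182.0], [226.0, 175.0], [244.0, 181.0], [226.0, 198.0], [243.0, 204.0]]
side0 [[261.0, 164.0], [258.0, 156.0], [266.0, 163.0], [253.0, 177.0], [261.0, 184.0]]
w1 [[245.0, 109.0], [236.0, 146.0], [233.0, 71.0], [278.0, 139.0], [278.0, 79.0]]
w2 [[319.0, 197.0], [319.0, 250.0], [319.0, 153.0], [319.0, 212.0], [319.0, 140.0]]
w3 [[319.0, 234.0], [319.0, 311.0], [319.0, 178.0], [319.0, 243.0], [319.0, 152.0]]
scene3 [[235.0, 182.0], [226.0, 175.0], [244.0, 181.0], [226.0, 198.0], [243.0, 204.0]]
TCP px [[318.0, 229.0], [318.0, 221.0]] cam in tool [ 0.0666 -0.0004 -0.1837] R [[0.0, -0.97, -0.25], [1.0, 0.0, -0.0], [0.0, -0.25, 0.97]]
TCP px [[319.0, 230.0], [319.0, 222.0]] cam in tool [ 0.0667 -0.0011 -0.1836] R [[-0.0, -0.97, -0.25], [1.0, 0.0, -0.0], [0.0, -0.25, 0.97]]
TCP px [[319.0, 229.0], [319.0, 221.0]] cam in tool [ 0.0666 -0.0008 -0.184 ] R [[0.0, -0.97, -0.25], [1.0, 0.0, -0.0], [0.0, -0.25, 0.97]]
317 170 [0.4903 0.336  0.0989] [84 86 88]
317 190 [0.4945 0.3436 0.1132] [126 126 128]
320 205 [0.4929 0.3505 0.1152] [125 124 126]
330 190 [0.449  0.3616 0.0245] [177 175 177]
317 215 [0.4934 0.3557 0.1143] [128 128 131]
317 225 [0.493  0.3607 0.1148] [128 127 130]
317 235 [0.4922 0.3659 0.1144] [87 86 86]
300 240 [0.5281 0.3398 0.1914] [31 48 60]
335 240 [0.5203 0.3387 0.1943] [37 61 72]
317 250 [0.4914 0.3736 0.115 ] [69 69 71]
sc 230 170 [0.4414 0.3327 0.2169] [10  8  9] [0.5728 0.4793 0.0292]
sc 235 172 [0.4922 0.3678 0.1458] [9 6 6] [0.5818 0.4649 0.0179]
sc 230 180 [0.4801 0.3878 0.1074] [48 45 46] [0.4784 0.3858 0.11  ]
sc 242 180 [0.4944 0.3456 0.1168] [121 119 123] [0.4982 0.3496 0.1111]
sc 228 192 [0.4632 0.3938 0.0587] [131 124 128] [0.4624 0.3928 0.06  ]
sc 245 187 [0.4885 0.3324 0.0945] [97 96 99] [0.4885 0.3324 0.0945]
```

```bash
python3 - <<'E'
from h import *
d3,s=pickle.load(open("w3.pkl","rb"));R=s["ee_rot"];p=s["tcp_pos"]
for n,(r0,r1,c0,c1) in(("scene",(164,200,224,248)),("side",(150,176,252,276))):
    c=d3[n];W=cloud(c);g=c["frame"].max(2)
    print(n,"tool-y mm of each px (rows/cols); '*' dark; TCPpx",proj(c,[p-R[:,2]*.03,p,p+R[:,2]*.014]).round(0).tolist())
    for v in range(r0,r1,2):
        print(v," ".join(("*" if g[v,u]<40 else " ")+"%4d/%4d"%tuple(((W[v,u]-p)@R)[[1,2]]*1000) for u in range(c0,c1,2)))
E
```

```text
scene tool-y mm of each px (rows/cols); '*' dark; TCPpx [[236.0, 176.0], [235.0, 184.0], [235.0, 187.0]]
164 *  91/-116 *  93/-120 *  92/-121 *  92/-123 *  84/-121 *  62/-110    54/-107    47/-106    28/ -97 *  31/-101  -200/  29  -203/  28
166 *  85/-106 *  83/-107 *  86/-111 *  90/-116 *  89/-117 *  71/-109 *  15/ -77 *  11/ -78 *  -1/ -72  -192/  36  -189/  32  -192/  31
168 *  83/ -98 *  84/-100 *  85/-103    86/-106 *  87/-109 *  13/ -67 *  12/ -68 *  14/ -72 *  -6/ -62  -178/  37  -184/  38  -189/  38
170  -104/  25 *  82/ -92 *  87/ -97 *  85/ -99 *  85/-101 *  13/ -59 *  16/ -64 *   9/ -61 *  -6/ -54  -166/  38  -173/  40  -170/  35
172   -95/  28  -105/  31 *-103/  28 *-111/  30 *  87/ -95 *  15/ -53 *   9/ -52 *  11/ -55    -8/ -46  -155/  40  -157/  39  -166/  41
174   -96/  37   -94/  33  -100/  34  -103/  33 *-108/  33 *   9/ -42 *   9/ -45 *   7/ -46    -8/ -38  -146/  43  -156/  47  -159/  45
176   -85/  38   -88/  37     1/ -22    -3/ -21 *-101/  37 *   9/ -34 *  10/ -37 *  10/ -40    -6/ -32  -146/  51  -147/  50  -150/  48
178 * -79/  43   -84/  43     1/ -14     1/
[... 2624 characters left out ...]
-117/  28  -127/  27
166   -26/  46   -31/  43     3/  16     0/  11     0/   6     0/   1     1/  -5    -1/  -9   -93/  35     0/ -22  -119/  37 *-131/  37
168   -32/  58    -9/  37     3/  23     0/  19     0/  14     2/   6     1/   1    -6/   0   -98/  46     2/ -15     2/ -21     0/ -24
170   -27/  63    -7/  44     0/  33     1/  26     2/  19     3/  13     2/   8    -3/   6     3/  -3     2/  -8     3/ -14     0/ -17
172   -32/  74     0/  47     0/  40     1/  34     1/  28    -3/  25    -1/  18   -95/  66     0/   5     1/   0     2/  -6     1/ -11
174   -34/  83     0/  54    -1/  49     3/  40    -1/  37     1/  29     2/  23   -90/  72     1/  12     2/   5     3/   0    -1/  -3
```

```bash
python3 - <<'E'
from h import *
c1,s1=pickle.load(open("w1.pkl","rb"));d3,s3=pickle.load(open("w3.pkl","rb"))
for n,c,s,cols in(("open",c1,s1,range(190,236,5)),("closed",d3["wrist"],s3,range(280,360,6))):
    R=s["ee_rot"];p=s["tcp_pos"];T=(cloud(c)-p)@R*1000;g=c["frame"].max(2)
    print(n,list(cols))
    for v in range(215,330,6):print(v," ".join(("*" if g[v,u]<40 else " ")+"%3d,%3d,%4d"%tuple(T[v,u]) for u in cols))
d0=pickle.load(open("d0.pkl","rb"))
c=d0["scene"];s=c1 and s1
E
```

```text
open [190, 195, 200, 205, 210, 215, 220, 225, 230, 235]
215  -70,-165, 249  -71,-158, 249  -70,-151, 248  -71,-146, 250  -71,-139, 249 *-72,-133, 252  -76,-131, 265  -68,-118, 242  -73,-115, 255  -75,-110, 265
221  -78,-165, 247  -79,-159, 249  -78,-152, 248  -79,-146, 250  -79,-140, 249  -79,-133, 250 *-83,-130, 261  -89,-129, 281  -75,-111, 240  -78,-107, 247
227  -87,-166, 248  -87,-160, 248  -86,-153, 248 *-87,-147, 250 * 10,-51, -25 * 10,-49, -26 *  8,-48, -21    9,-45, -22  -98,-122, 281  -98,-115, 279
233  -95,-167, 248  -95,-160, 248  -95,-154, 249 * 10,-51, -33 * 10,-49, -33 *  9,-47, -30 *  9,-45, -30 *  8,-43, -28  -107,-123, 282  -107,-116, 280
239  -103,-167, 248  -103,-161, 248 * 10,-50, -42 * 10,-49, -41 *  9,-48, -38 *  8,-45, -37 *  8,-43, -37 *  5,-44, -28  -116,-123, 280  -116,-117, 281
245   10,-52, -48 * 10,-50, -48 * 10,-49, -47 *  9,-47, -45 *  9,-45, -45 *  8,-44, -43 *  6,-43, -37 *  3,-43, -30  -125,-124, 279  -125,-117, 281
251 * 32,-31,-104 * 32,-30,-104 * 32,-28,-104 * 32,-27,-105 * 32,-26,-104 * 31,-25,-103 * 32,-23,-104 * 32,-22,-105   32,-21,-104   32,
[... 5348 characters left out ...]
70 * -5,  0, -71 * -5,  3, -71   22,  2,-115   23,  4,-116   23,  5,-116   23,  6,-116   23,  7,-116
317   23, -8,-119   23, -7,-118   23, -6,-118   22, -4,-117   23, -3,-118   22, -2,-118   23, -1,-119   23,  0,-118   22,  1,-118   23,  2,-118   23,  4,-118   23,  5,-119   23,  6,-118   23,  7,-118
323   22, -8,-120   22, -7,-119   23, -5,-120   23, -4,-120   23, -3,-120   23, -2,-120   23, -1,-120   23,  0,-120   24,  1,-121   23,  2,-120   24,  3,-121   22,  5,-119   23,  6,-120   22,  7,-119
329 * 24, -7,-124 * 24, -6,-125 * 24, -5,-124 * 25, -4,-125 * 24, -3,-125 * 25, -2,-125 * 24, -1,-124 * 24,  0,-124 * 25,  1,-125 * 25,  2,-126 * 24,  3,-124 * 24,  4,-124 * 24,  5,-124 * 25,  6,-125
```

The depth shows that the real fingertips end about 21 mm *behind* the reported TCP, not 14 mm ahead, and both the wrist and scene cameras agree. So the tool is really about 35 mm shorter, and the fingers closed just above the leaf's edge. I'll open, go 35 mm deeper and grip.

Emit:
play_rows(steps=[{"ax": 0,"ay": 0,"az": 0,"dx": 0,"dy": 0,"dz": -10,"claw": 60},{"ax": 0,"ay": 0,"az": 0,"dx": 0,"dy": 0,"dz": 0,"claw": 60},{"ax": 0,"ay": 0,"az": 0,"dx": 0,"dy": 0,"dz": 0,"claw": 60},{"ax": 0,"ay": 0,"az": 0,"dx": 0,"dy": 0,"dz": 0,"claw": 60},{"ax": 0,"ay": 0,"az": 0,"dx": 0,"dy": 0,"dz": 0,"claw": 60},{"ax": 0,"ay": 0,"az": 0,"dx": 0,"dy": 0,"dz": 0,"claw": 60},{"ax": 0,"ay": 0,"az": 0,"dx": 0,"dy": 0,"dz": 15,"claw": 60},{"ax": 0,"ay": 0,"az": 0,"dx": 0,"dy": 0,"dz": 15,"claw": 60},{"ax": 0,"ay": 0,"az": 0,"dx": 0,"dy": 0,"dz": 15,"claw": 60},{"ax": 0,"ay": 0,"az": 0,"dx": 0,"dy": 0,"dz": 0,"claw": 0},{"ax": 0,"ay": 0,"az": 0,"dx": 0,"dy": 0,"dz": 0,"claw": 0},{"ax": 0,"ay": 0,"az": 0,"dx": 0,"dy": 0,"dz": 0,"claw": 0},{"ax": 0,"ay": 0,"az": 0,"dx": 0,"dy": 0,"dz": 0,"claw": 0},{"ax": 0,"ay": 0,"az": 0,"dx": 0,"dy": 0,"dz": 0,"claw": 0},{"ax": 0,"ay": 0,"az": 0,"dx": 0,"dy": 0,"dz": 0,"claw": 0},{"ax": 0,"ay": 0,"az": 0,"dx": 0,"dy": 0,"dz": 0,"claw": 0},{"ax": 0,"ay": 0,"az": 0,"dx": 0,"dy": 0,"dz": 0,"claw": 0}])

```text
time_s: 6.15
tcp_pos: [0.4708, 0.3679, 0.0619]
ee_rot: [[0.125, -0.931, -0.342], [-0.992, -0.117, -0.044], [0.0, 0.345, -0.939]]
wrist_force: [-1.5, -0.1, 2.1]
gripper_width: 0.087
gripper_force: 29.9
```

Gripped (30 N, 7.6 mm). Next I lift straight up and right the leaf.

Emit:
play_rows(steps=[{"ax": 0,"ay": 0,"az": 0,"dx": 0,"dy": 3.5,"dz": -9.4,"claw": 0},{"ax": 0,"ay": 0,"az": 0,"dx": 0,"dy": 6.9,"dz": -18.8,"claw": 0},{"ax": 0,"ay": 0,"az": 0,"dx": 0,"dy": 6.9,"dz": -18.8,"claw": 0},{"ax": 0,"ay": 0,"az": 0,"dx": 0,"dy": 6.9,"dz": -18.8,"claw": 0},{"ax": 0,"ay": 0,"az": 0,"dx": 0,"dy": 6.9,"dz": -18.8,"claw": 0},{"ax": 0,"ay": 0,"az": 0,"dx": 0,"dy": 6.9,"dz": -18.8,"claw": 0},{"ax": 0,"ay": 0,"az": 0,"dx": 0,"dy": 6.9,"dz": -18.8,"claw": 0},{"ax": 0,"ay": 0,"az": 0,"dx": 0,"dy": 6.9,"dz": -18.8,"claw": 0},{"ax": 5,"ay": 0,"az": 0,"dx": 0,"dy": 0,"dz": 0,"claw": 0},{"ax": 5,"ay": 0,"az": 0,"dx": 0,"dy": 0,"dz": 0,"claw": 0},{"ax": 5,"ay": 0,"az": 0,"dx": 0,"dy": 0,"dz": 0,"claw": 0},{"ax": 5.2,"ay": 0,"az": 0,"dx": 0,"dy": 0,"dz": 0,"claw": 0},{"ax": 0,"ay": 0,"az": 0,"dx": 0,"dy": 0,"dz": 0,"claw": 0}])

```text
time_s: 7.45
tcp_pos: [0.4683, 0.3665, 0.212]
ee_rot: [[0.127, -0.992, 0.001], [-0.992, -0.127, -0.001], [0.002, -0.0, -1.0]]
wrist_force: [-0.3, 0.1, -3.2]
gripper_width: 0.089
gripper_force: 30.0
```

Emit:
play_rows(steps=[{"ax": 0,"ay": 0,"az": 0,"dx": 15,"dy": 1,"dz": -4.5,"claw": 0},{"ax": 0,"ay": 0,"az": 0,"dx": 29,"dy": 1.7,"dz": -4.5,"claw": 0},{"ax": 0,"ay": 0,"az": 0,"dx": 30,"dy": 1.7,"dz": -4.5,"claw": 0},{"ax": 0,"ay": 0,"az": 0,"dx": 30,"dy": 1.7,"dz": -4.5,"claw": 0},{"ax": 0,"ay": 0,"az": 0,"dx": 30,"dy": 1.7,"dz": -4.5,"claw": 0},{"ax": 0,"ay": 0,"az": 0,"dx": 30,"dy": 1.7,"dz": -4.5,"claw": 0},{"ax": 0,"ay": 0,"az": 0,"dx": 30,"dy": 1.7,"dz": -4.5,"claw": 0},{"ax": 0,"ay": 0,"az": 0,"dx": 30,"dy": 1.7,"dz": -4.5,"claw": 0},{"ax": 0,"ay": 0,"az": 0,"dx": 30,"dy": 1.7,"dz": -4.5,"claw": 0},{"ax": 0,"ay": 0,"az": 0,"dx": 30,"dy": 1.7,"dz": -4.5,"claw": 0},{"ax": 0,"ay": 0,"az": 0,"dx": 30,"dy": 1.7,"dz": -4.5,"claw": 0},{"ax": 0,"ay": 0,"az": 0,"dx": 30,"dy": 1.7,"dz": -4.5,"claw": 0},{"ax": 0,"ay": 0,"az": 0,"dx": 30,"dy": 1.7,"dz": -4.5,"claw": 0},{"ax": 0,"ay": 0,"az": 0,"dx": 30,"dy": 1.7,"dz": -4.5,"claw": 0},{"ax": 0,"ay": 0,"az": 0,"dx": 20,"dy": 1.7,"dz": -4.5,"claw": 0},{"ax": 0,"ay": 0,"az": 0,"dx": 14,"dy": 0,"dz": 0,"claw": 0},{"ax": 0,"ay": 0,"az": 0,"dx": 0,"dy": 0,"dz": 0,"claw": 0},{"ax": 0,"ay": 0,"az": 0,"dx": 0,"dy": 0,"dz": 0,"claw": 0},{"ax": 0,"ay": 0,"az": 0,"dx": 0,"dy": 0,"dz": 0,"claw": 0}])

```text
time_s: 9.35
tcp_pos: [0.5012, -0.0691, 0.279]
ee_rot: [[0.126, -0.992, 0.001], [-0.992, -0.126, 0.001], [-0.0, -0.001, -1.0]]
wrist_force: [0.0, 0.0, -2.9]
gripper_width: 0.092
gripper_force: 30.0
```

```bash
python3 - <<'E'
from station import *
import cv2,numpy as np,pickle
d={n:capture(n) for n in("wrist","scene","side")};s=sense();pickle.dump((d,s),open("w4.pkl","wb"))
print(s["tcp_pos"],s["ee_rot"].round(4).tolist(),s["gripper_width"],s["gripper_force"],s["wrist_force"])
r=lambda im,x,y,w,h,W,H:cv2.resize(im[y:y+h,x:x+w],(W,H),interpolation=cv2.INTER_CUBIC)
cv2.imwrite("pics/w4.png",np.vstack([r(d["wrist"]["frame"],0,0,640,280,640,280),np.hstack([r(d["scene"]["frame"],310,140,140,140,320,320),r(d["side"]["frame"],270,130,140,140,320,320)])]))
E
```

```text
[ 0.50129483 -0.06893354  0.27922153] [[0.1263, -0.992, 0.0015], [-0.992, -0.1263, 0.0004], [-0.0002, -0.0015, -1.0]] 0.09024478735949842 29.979433596599847 [-1.62246688e-03  4.07256676e-01 -2.96993043e+00]
```

View pics/w4.png

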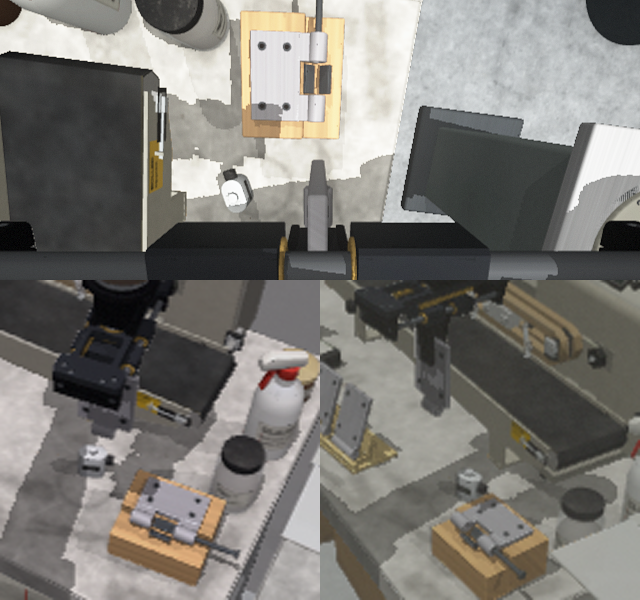

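The picture shows the jamb seen squarely: plate at (250-308, 30-120), knuckle gap at about (317,78), pin going up. The leaf hangs edge-on at cols 308-328, and in the lower panels it hangs upright from the fingers. Now I'll measure both.

```bash
cat > m4.py <<'E'
from h import *
d,s=pickle.load(open("w4.pkl","rb"));c=d["wrist"];W=cloud(c);f=c["frame"].astype(int);R=s["ee_rot"];p=s["tcp_pos"]
box=np.zeros((400,640),bool);box[0:145,232:352]=1
sat=f[...,2]-f[...,0]
w=box&(sat>35)&(W[...,2]>.04)&(W[...,2]<.075);rr=rect(W[w][:,:2]);print("wood",rr,np.percentile(W[w][:,2],[10,90]))
# knuckles: points above plate
k=box&(W[...,2]>.0755)&(W[...,2]<.09)&(sat<25);k[:,:300]=0;k[:20]=0
P=W[k];print("knuckle px",k.sum(),rect(P[:,:2]),"cols",np.where(k.any(0))[0][[0,-1]],"rows",np.where(k.any(1))[0])
mu=P.mean(0);V=np.linalg.svd((P-mu)[:,:2])[2][0];V*=np.sign(V[1]);print("dir",V,"yaw",np.degrees(np.arctan2(-V[0],V[1])))
pl=box&(np.abs(W[...,2]-.074)<.003)&(sat<25);pl[:,:245]=0;pl[:,306:]=0;pl[:20]=0;Q=W[pl];print("plate",rect(Q[:,:2]),Q[:,2].mean())
for v in range(20,130,5):print(v,[(int(W[v,u,2]*1000),f[v,u].max()) for u in(309,313,317,321,325,329)],W[v,317,:2].round(4))
# hanging leaf from scene & side
for n in("scene","side"):
    c=d[n];W=cloud(c);T=(W-p)@R*1000
    m=(np.abs(T[...,0])<50)&(np.abs(T[...,1])<16)&(T[...,2]>-20)&(T[...,2]<75)&(c["frame"].max(2)>45)
    q=T[m];print(n,len(q),"x",np.percentile(q[:,0],[1,50,99]).round(1),"z max",np.percentile(q[:,2],[50,99]).round(1))
    a=q[(q[:,2]<30)];A=np.c_[a[:,0],a[:,2],np.ones(len(a))];
    for _ in range(4):
        co=np.linalg.lstsq(A,a[:,1],rcond=None)[0];r=np.abs(a[:,1]-A@co)<3;a=a[r];A=A[r]
    print(" plane y=",co.round(3),len(a))
    for z in range(-10,64,6):
        b=q[np.abs(q[:,2]-z)<3];print("  z",z,len(b),np.percentile(b[:,0],[2,98]).round(1) if len(b) else "",np.median(b[:,1]).round(1) if len(b) else "")
W=cloud(d["scene"]);m=(W[...,0]>.42)&(W[...,0]<.68)&(np.abs(W[...,1]+.19)<.09)&(W[...,2]>.085);print("tall near jamb",rect(W[m][:,:2]),W[m][:,2].max())
E
python3 m4.py
```

```text
wood [ 541.7 -160.3  110.1  129.8    5.2] [0.04816029 0.06568325]
knuckle px 740 [ 517.7 -162.5   23.4   89.7    5.7] cols [303 326] rows [ 31  32  33  34  35  36  37  38  39  40  41  42  43  44  45  46  47  48
  49  50  51  52  53  54  55  56  57  58  59  60  95  96  97  98  99 100
 101 102 103 104 105 106 107 108 109 110 111 112 113 114 115 116 117 118
 119 120 121]
dir [-0.0921547  0.9957447] yaw 5.287577384060524
plate [ 556.  -158.5   58.4   89.3    6.7] 0.07289680973518446
20 [(48, np.int64(184)), (47, np.int64(207)), (71, np.int64(97)), (70, np.int64(108)), (47, np.int64(243)), (49, np.int64(249))] [ 0.5214 -0.2185]
25 [(49, np.int64(187)), (49, np.int64(208)), (71, np.int64(102)), (71, np.int64(134)), (49, np.int64(243)), (50, np.int64(249))] [ 0.5209 -0.2139]
30 [(47, np.int64(191)), (49, np.int64(178)), (71, np.int64(99)), (69, np.int64(128)), (49, np.int64(250)), (50, np.int64(249))] [ 0.5203 -0.2092]
35 [(73, np.int64(204)), (77, np.int64(190)), (78, np.int64(231)), (78, np.int64(232)), (75, np.int64(207)), (49, np.int64(251))] [ 0.5195 -0.2032]
40 [(72, np.int64(189)), (
[... 2851 characters left out ...]
[-29.7  34.6] 4.1
  z 26 34 [-29.6  35.9] 4.2
  z 32 29 [-30.1  34. ] 4.0
  z 38 24 [-8.7 26.2] 3.8
  z 44 20 [-11.1  15.3] 8.2
  z 50 15 [-10.1  16.2] 8.5
  z 56 5 [ 2.6 16.3] 6.7
  z 62 0  
side 284 x [-29.9   7.6  36.9] z max [13.3 55.1]
 plane y= [-1.000e-03 -3.000e-03  1.737e+00] 192
  z -10 27 [-32.2  36.4] 1.8
  z -4 23 [-27.4  33.5] 1.4
  z 2 23 [-28.9  35.9] 1.4
  z 8 28 [-27.7  35.5] 1.6
  z 14 26 [-26.6  36.7] 1.6
  z 20 24 [-28.4  36.5] 1.8
  z 26 26 [-26.2  36.5] 1.5
  z 32 27 [-29.7  37.7] 1.7
  z 38 9 [-5.9 14.9] 1.8
  z 44 20 [-12.1  16.8] 5.1
  z 50 16 [-11.5  16.8] 6.6
  z 56 6 [-5.7 14.3] -3.5
  z 62 0  
tall near jamb [ 550.1 -174.   148.   259.8   90. ] 0.665504800498792
```

Emit:
play_rows(steps=[{"ax": 0,"ay": 0,"az": 2.1,"dx": 0,"dy": 0,"dz": 0,"claw": 0},{"ax": 0,"ay": 0,"az": 0,"dx": 18,"dy": -1,"dz": 0,"claw": 0},{"ax": 0,"ay": 0,"az": 0,"dx": 18,"dy": -1,"dz": 0,"claw": 0},{"ax": 0,"ay": 0,"az": 0,"dx": 18,"dy": -1,"dz": 0,"claw": 0},{"ax": 0,"ay": 0,"az": 0,"dx": 18,"dy": -1,"dz": 0,"claw": 0},{"ax": 0,"ay": 0,"az": 0,"dx": 19,"dy": -1,"dz": 0,"claw": 0},{"ax": 0,"ay": 0,"az": 0,"dx": 0,"dy": 0,"dz": 25,"claw": 0},{"ax": 0,"ay": 0,"az": 0,"dx": 0,"dy": 0,"dz": 30,"claw": 0},{"ax": 0,"ay": 0,"az": 0,"dx": 0,"dy": 0,"dz": 30,"claw": 0},{"ax": 0,"ay": 0,"az": 0,"dx": 0,"dy": 0,"dz": 25,"claw": 0},{"ax": 0,"ay": 0,"az": 0,"dx": 0,"dy": 0,"dz": 17,"claw": 0},{"ax": 0,"ay": 0,"az": 0,"dx": 0,"dy": 0,"dz": 0,"claw": 0},{"ax": 0,"ay": 0,"az": 0,"dx": 0,"dy": 0,"dz": 0,"claw": 0},{"ax": 0,"ay": 0,"az": 0,"dx": 0,"dy": 0,"dz": 0,"claw": 0}])

```text
time_s: 10.9
tcp_pos: [0.5158, -0.1597, 0.1538]
ee_rot: [[0.089, -0.996, 0.005], [-0.996, -0.089, -0.0], [0.001, -0.005, -1.0]]
wrist_force: [0.1, -0.3, -2.8]
gripper_width: 0.09
gripper_force: 30.0
```

```bash
cat > m5.py <<'E'
from station import *
import sys
from h import *
name=sys.argv[1]
d={n:capture(n) for n in("wrist","scene","side")};s=sense();pickle.dump((d,s),open(name+".pkl","wb"))
R=s["ee_rot"];p=s["tcp_pos"];print(p,R.round(4).tolist(),s["gripper_width"],s["wrist_force"],s["moment"])
r=np.radians(5.25);X=np.array([np.cos(r),np.sin(r),0]);Y=np.array([-X[1],X[0],0]);J=np.c_[X,Y,[0,0,1]];O=np.array([.5148,-.1626,.07])
print("TCP in pin_line mm",((p-O)@J*1000).round(1),"yaw diff",np.degrees(R[:,0]@J)[:2].round(2),"tilt",(R[:,2]@J).round(4))
for n in d:
    c=d[n];T=(cloud(c)-O)@J*1000;g=c["frame"].astype(int)
    # hanging plate: visible face, between knuckle & fingers
    m=(np.abs(T[...,0])<14)&(np.abs(T[...,1])<50)&(T[...,2]>22)&(T[...,2]<(p[2]-.07)*1000+30)&(g.max(2)>45)
    q=T[m]
    if len(q):print(n,"plate",len(q),"x",np.percentile(q[:,0],[5,50,95]).round(1),"y",np.percentile(q[:,1],[1,50,99]).round(1),"zmin/max",np.percentile(q[:,2],[1,99]).round(1))
    h=(p[2]-.07)*1000-46.5
    k=(np.abs(T[...,0])<16)&(np.abs(T[...,1])<30)&(np.abs(T[...,2]-h)<11)
    q=T[k];
    if len(q):print("   knuckle zone",len(q),"x",np.percentile(q[:,0],[5,50,95]).round(1),"y",np.percentile(q[:,1],[2,98]).round(1))
E
python3 m5.py w5
```

```text
[ 0.51526398 -0.15977236  0.15348043] [[0.0888, -0.996, 0.0041], [-0.996, -0.0888, 0.0001], [0.0003, -0.0041, -1.0]] 0.0876556587991597 [-0.24382924  0.40674793 -2.73836936] [ 0.08572743 -0.02412325  0.00271112]
TCP in pin_line mm [ 0.7  2.8 83.5] yaw diff [ -0.15 -57.3 ] tilt [ 4.1e-03 -3.0e-04 -1.0e+00]
wrist plate 698 x [-8.1  0.8 11. ] y [-31.5  -9.8  15.9] zmin/max [ 33.5 112.7]
   knuckle zone 336 x [-8.1 -5.2 11.1] y [-10.5  15.9]
scene plate 139 x [-8.9 -3.7 -1.3] y [-34.5  -7.1  34.2] zmin/max [ 30.6 111.4]
   knuckle zone 49 x [-9.6 -6.5 -1.5] y [-13.3  14.7]
side plate 300 x [-4.8 -0.6  4.8] y [-34.3  -5.8  37.3] zmin/max [ 29.  112.4]
   knuckle zone 51 x [-6.2 -3.5  7.6] y [-12.7  14.7]
```

Emit:
play_rows(steps=[{"ax": -0.2,"ay": 0,"az": 0,"dx": 0,"dy": 0.5,"dz": 10,"claw": 0},{"ax": 0,"ay": 0,"az": 0,"dx": 0,"dy": 0,"dz": 10,"claw": 0},{"ax": 0,"ay": 0,"az": 0,"dx": 0,"dy": 0,"dz": 6,"claw": 0},{"ax": 0,"ay": 0,"az": 0,"dx": 0,"dy": 0,"dz": 4,"claw": 0},{"ax": 0,"ay": 0,"az": 0,"dx": 0,"dy": 0,"dz": 0,"claw": 0},{"ax": 0,"ay": 0,"az": 0,"dx": 0,"dy": 0,"dz": 0,"claw": 0},{"ax": 0,"ay": 0,"az": 0,"dx": 0,"dy": 0,"dz": 0,"claw": 0}])

```text
time_s: 11.75
tcp_pos: [0.5147, -0.1603, 0.1222]
ee_rot: [[0.089, -0.996, -0.001], [-0.996, -0.089, -0.001], [0.001, 0.001, -1.0]]
wrist_force: [2.0, -4.0, -1.1]
gripper_width: 0.089
gripper_force: 30.0
```

Emit:
play_rows(steps=[{"ax": 0,"ay": 0,"az": 0,"dx": 1,"dy": 0,"dz": 0,"claw": 0},{"ax": 0,"ay": 0,"az": 0,"dx": 0,"dy": 0,"dz": 0,"claw": 0},{"ax": 0,"ay": 0,"az": 0,"dx": 0,"dy": 0,"dz": 0,"claw": 0}])

```text
time_s: 12.05
tcp_pos: [0.5137, -0.1606, 0.1217]
ee_rot: [[0.088, -0.996, -0.003], [-0.996, -0.088, 0.0], [-0.001, 0.003, -1.0]]
wrist_force: [1.5, -2.4, -3.2]
gripper_width: 0.088
gripper_force: 30.0
```

```bash
python3 m5.py w6
```

```text
[ 0.51370105 -0.16059686  0.12171333] [[0.0885, -0.9961, -0.0029], [-0.9961, -0.0885, 0.0004], [-0.0006, 0.0028, -1.0]] 0.09249158341031861 [ 1.92169632 -3.81076382 -4.17097772] [-1.00972049 -0.73637492  0.00452278]
TCP in pin_line mm [-0.9  2.1 51.7] yaw diff [ -0.17 -57.3 ] tilt [-2.8e-03  6.0e-04 -1.0e+00]
wrist plate 351 x [-6.8 -0.3  4.9] y [-32.7 -32.4  -6.8] zmin/max [23.  81.3]
   knuckle zone 1391 x [-13.6   7.7  15.2] y [-29.2  16.4]
scene plate 56 x [-7.5 -5.2 -2.4] y [-35.5 -29.5  28.6] zmin/max [22.2 80. ]
   knuckle zone 102 x [-13.9  -8.3  -1.3] y [-28.8  27.9]
side plate 211 x [-4.4 -2.3  1.9] y [-35.1  -8.7  32.9] zmin/max [22.6 80.4]
   knuckle zone 89 x [-11.9  -5.4   5. ] y [-28.1  27.6]
```

Both the wrist view and the side force say the leaf sits about 2 mm too far in +y, so I'll correct that.

Emit:
play_rows(steps=[{"ax": 0,"ay": 0,"az": 0,"dx": 1,"dy": -0.6,"dz": 0,"claw": 0},{"ax": 0,"ay": 0,"az": 0,"dx": 1,"dy": 0,"dz": 0,"claw": 0},{"ax": 0,"ay": 0,"az": 0,"dx": 0,"dy": 0,"dz": 0,"claw": 0},{"ax": 0,"ay": 0,"az": 0,"dx": 0,"dy": 0,"dz": 0,"claw": 0}])

```text
time_s: 12.6
tcp_pos: [0.5144, -0.1625, 0.1221]
ee_rot: [[0.089, -0.996, -0.003], [-0.996, -0.089, 0.0], [-0.001, 0.003, -1.0]]
wrist_force: [-0.4, -0.4, -3.4]
gripper_width: 0.092
gripper_force: 30.0
```

```bash
python3 m5.py w7
```

```text
[ 0.51472837 -0.16262681  0.12224931] [[0.0887, -0.9961, -0.0021], [-0.9961, -0.0887, 0.0001], [-0.0003, 0.0021, -1.0]] 0.09113544491041728 [-0.23301865 -0.88446921 -2.01699101] [ 0.07829322 -0.03612757  0.05666457]
TCP in pin_line mm [-0.1 -0.  52.2] yaw diff [ -0.16 -57.3 ] tilt [-2.1e-03  3.0e-04 -1.0e+00]
wrist plate 346 x [-7.4  0.2  5.5] y [-34.5 -34.1  -8.7] zmin/max [23.5 81.9]
   knuckle zone 1231 x [-13.1   7.6  15. ] y [-29.1  13.7]
scene plate 52 x [-6.6 -4.5 -2.5] y [-37.5 -31.9  28.6] zmin/max [23. 81.]
   knuckle zone 107 x [-14.   -7.9   1. ] y [-28.5  28.8]
side plate 223 x [-4.  -1.8  2.2] y [-37.3  -9.7  34.3] zmin/max [22.1 81.5]
   knuckle zone 94 x [-12.3  -4.9   7.5] y [-28.9  29.2]
```

The side forces are gone, so I'll keep lowering.

Emit:
play_rows(steps=[{"ax": 0,"ay": 0,"az": 0,"dx": 0,"dy": 0,"dz": 2,"claw": 0},{"ax": 0,"ay": 0,"az": 0,"dx": 0,"dy": 0,"dz": 2,"claw": 0},{"ax": 0,"ay": 0,"az": 0,"dx": 0,"dy": 0,"dz": 0,"claw": 0},{"ax": 0,"ay": 0,"az": 0,"dx": 0,"dy": 0,"dz": 0,"claw": 0}])

```text
time_s: 13.15
tcp_pos: [0.5148, -0.1628, 0.1182]
ee_rot: [[0.089, -0.996, -0.002], [-0.996, -0.089, -0.0], [-0.0, 0.002, -1.0]]
wrist_force: [-0.4, -0.1, -3.5]
gripper_width: 0.082
gripper_force: 30.0
```

Emit:
play_rows(steps=[{"ax": 0,"ay": 0,"az": 0,"dx": 0,"dy": 0,"dz": 1,"claw": 0},{"ax": 0,"ay": 0,"az": 0,"dx": 0,"dy": 0,"dz": 0,"claw": 0},{"ax": 0,"ay": 0,"az": 0,"dx": 0,"dy": 0,"dz": 0,"claw": 0}])

```text
time_s: 13.45
tcp_pos: [0.5149, -0.1628, 0.1173]
ee_rot: [[0.089, -0.996, -0.002], [-0.996, -0.089, -0.0], [-0.0, 0.002, -1.0]]
wrist_force: [-0.5, -0.2, -3.4]
gripper_width: 0.087
gripper_force: 30.0
```

Emit:
play_rows(steps=[{"ax": 0,"ay": 0,"az": 0,"dx": 0,"dy": 0,"dz": 1,"claw": 0},{"ax": 0,"ay": 0,"az": 0,"dx": 0,"dy": 0,"dz": 0,"claw": 0},{"ax": 0,"ay": 0,"az": 0,"dx": 0,"dy": 0,"dz": 0,"claw": 0}])

```text
time_s: 13.75
tcp_pos: [0.5149, -0.1628, 0.1163]
ee_rot: [[0.089, -0.996, -0.002], [-0.996, -0.089, -0.0], [-0.0, 0.002, -1.0]]
wrist_force: [-0.6, 0.1, -4.0]
gripper_width: 0.087
gripper_force: 30.0
```

Emit:
play_rows(steps=[{"ax": 0,"ay": 0,"az": 0,"dx": 0,"dy": 0,"dz": 1,"claw": 0},{"ax": 0,"ay": 0,"az": 0,"dx": 0,"dy": 0,"dz": 0,"claw": 0},{"ax": 0,"ay": 0,"az": 0,"dx": 0,"dy": 0,"dz": 0,"claw": 0}])

```text
time_s: 14.05
tcp_pos: [0.515, -0.1629, 0.1159]
ee_rot: [[0.089, -0.996, -0.001], [-0.996, -0.089, -0.0], [0.0, 0.001, -1.0]]
wrist_force: [-1.6, 0.7, 2.4]
gripper_width: 0.09
gripper_force: 30.0
```

Emit:
play_rows(steps=[{"ax": 0,"ay": 0,"az": 0,"dx": 0,"dy": 0.4,"dz": 0.7,"claw": 0},{"ax": 0,"ay": 0,"az": 0,"dx": 0,"dy": 0,"dz": 0,"claw": 0},{"ax": 0,"ay": 0,"az": 0,"dx": 0,"dy": 0,"dz": 0,"claw": 0},{"ax": 0,"ay": 0,"az": 0,"dx": 0,"dy": 0,"dz": 0,"claw": 0}])

```text
time_s: 14.45
tcp_pos: [0.515, -0.163, 0.1159]
ee_rot: [[0.089, -0.996, -0.0], [-0.996, -0.089, -0.001], [0.001, 0.0, -1.0]]
wrist_force: [-1.8, 0.1, 5.5]
gripper_width: 0.09
gripper_force: 30.0
```

```bash
python3 m5.py w8; python3 - <<'E'
from h import *
d,s=pickle.load(open("w8.pkl","rb"))
r=lambda im,x,y,w,h,W,H:cv2.resize(im[y:y+h,x:x+w],(W,H),interpolation=cv2.INTER_CUBIC)
cv2.imwrite("pics/w8.png",np.vstack([np.hstack([r(d["scene"]["frame"],345,190,80,80,400,400),r(d["side"]["frame"],310,190,80,80,400,400)]),r(d["wrist"]["frame"],160,60,320,80*1,800,200)]))
E
```

```text
[ 0.5150157  -0.16296704  0.11588963] [[0.0891, -0.996, -0.0002], [-0.996, -0.0891, -0.0007], [0.0006, 0.0003, -1.0]] 0.09192073372023137 [-0.89033784  1.95456775  5.1862183 ] [ 0.52760082  0.69331367 -0.04151956]
TCP in pin_line mm [ 0.2 -0.4 45.9] yaw diff [ -0.14 -57.3 ] tilt [-3.e-04 -6.e-04 -1.e+00]
wrist plate 316 x [-6.1  0.3  6.3] y [-35.  -34.6  -9.2] zmin/max [24.7 75.5]
   knuckle zone 1504 x [-14.5   6.7  15.2] y [-29.2  12.9]
scene plate 34 x [-5.7 -4.3 -1. ] y [-37.8 -34.3 -30.2] zmin/max [22.4 75.1]
   knuckle zone 107 x [-13.9  -8.6  -1.7] y [-28.6  28. ]
side plate 192 x [-3.7 -1.4  3.1] y [-37.7 -12.3  33.2] zmin/max [22.3 74.9]
   knuckle zone 95 x [-12.4  -5.3   0.8] y [-29.5  28.5]
```

View pics/w8.png

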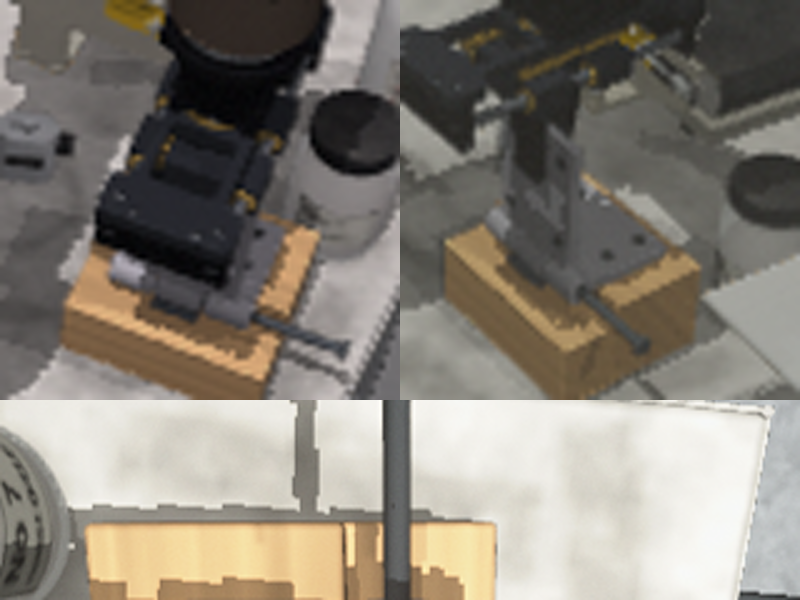

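The side panel shows the leaf upright in the gap and gripped, and the jar, tally and pin are undisturbed. One small extra press will confirm it is bedded.

Emit:
play_rows(steps=[{"ax": 0,"ay": 0,"az": 0,"dx": 0,"dy": 0.3,"dz": 0.6,"claw": 0},{"ax": 0,"ay": 0,"az": 0,"dx": 0,"dy": 0,"dz": 0,"claw": 0},{"ax": 0,"ay": 0,"az": 0,"dx": 0,"dy": 0,"dz": 0,"claw": 0},{"ax": 0,"ay": 0,"az": 0,"dx": 0,"dy": 0,"dz": 0,"claw": 0}])

```text
time_s: 15.0
tcp_pos: [0.515, -0.163, 0.1159]
ee_rot: [[0.089, -0.996, 0.001], [-0.996, -0.089, -0.001], [0.001, -0.001, -1.0]]
wrist_force: [-2.4, 0.8, 7.6]
gripper_width: 0.093
gripper_force: 30.0
```

Neither x nor z moved under the extra push, so the leaf is bedded in the V. Handing in.

```bash
python3 -c "
from station import *
print(finish_job())"
```

```text
the job is handed in; nothing more can be done
None
```

I handed the job in with the single-knuckle leaf gripped at 30 N, upright and bedded in the V rest in the jamb gap, at 15.0 s on the clock; by wrist camera and tool pose the knuckle is within about 1 mm of the pin line (the scene and side cameras suggested up to 2.5 mm off along it), and no verdict came back.

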